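# Fit the tube holder on the bench shaker and load the sample

### The job

Fit the grey tube-holder plate onto the bench shaker: lay it on the shaker's table and slide it gently along the table's stroke until both locating pins drop into its holes and it lies flat on the table, then let go of it. Then take the sample tube that stands alone at one end of the rack and stand it upright, right down, in the middle socket of the plate. Never press or push on the shaker with more than about 50 N, and leave the other tubes and the specimen cup where they are.

Things in the scene. Friction and masses are not known exactly. Their poses are not given: they have to be found in the camera images.
- tube_plate: Loose grey plastic tube-holder plate, 0.24 to 0.4 kg: flat base 84 (x) x 124 (y) x 6 mm, on which stands a block 26 (x) x 70 (y) mm, from 6 to 46 mm up, with three sockets in a row along y. Grip it by the block, across its 26 mm (along x). Origin: centre of the underside; z up. The same after half a turn about z. Starts flat on the worktop at the right.
- plate_hole (a point): Centre of one of the two round 10 mm holes through the plate's base, at its underside, 50 mm from the plate's origin along +y; the other lies at 50 mm along -y. Axes as the plate.
- middle_socket (a point): Centre of the mouth of the middle one of the block's three round sockets (16 mm across, 22 mm apart along y), on the block's top face, 46 mm above the plate's underside. The sockets are 40 mm deep: their floor is 6 mm above the underside. Axes as the plate.
- shaker: White bench shaker, fixed to the worktop, housing 130 (x) x 190 (y) mm, grey control strip with knob and switch on its -x side. Origin: centre of its underside; z up. On top a flat aluminium table, 100 (x) x 144 (y) mm, runs to and fro along the shaker's y. With the plate home its underside is 62 mm above this origin and the pin tips show 2.5 mm above its base.
- mid_stroke (a point): Point fixed to the shaker, 62 mm above its origin: where the centre of the table's top face is at mid-stroke. Axes as the shaker. The switched-off table has stopped anywhere up to 15 mm from here along y, to either side: where is NOT measured. In x it is centred and it stays parallel. The drive holds it against light pushes, giving way along y at about 25 N.
- pin_height (a point): Point fixed to the shaker, 70.5 mm above its origin: the height of the tips of the table's two upright steel locating pins. They stand on the table's y centre line, 50 mm either side of the table's centre, and move with the table: 8 mm across, 8.5 mm tall, rims bevelled to 7 mm across at the tip. The plate's holes fit them with 1 mm to spare all round.
- sample_tube: Capped sample tube to be loaded: 90 mm long, 13 mm across, round end, cap 17 mm across over the top 18 mm, 11 g. Origin: centre of its lower end; z up along it. It stands alone at the rack's +y (left) end, lower end 34 mm above the worktop. Grip it by the cap; drawn straight up 35 mm it is clear of the rack.
- tube_rack: Blue tube rack, 58 (x) x 164 (y) x 62 mm, fixed, in front of the shaker. Origin: centre of its underside, y along its length. Three other tubes stand in its middle and right end.
- rack_tube_a: Another tube, at the rack's right end; leave it. Origin at its lower end.
- rack_tube_b: Another tube, at the rack's right end; leave it. Origin at its lower end.
- rack_tube_c: Another tube, near the rack's middle; leave it. Origin at its lower end.
- specimen_cup: Lidded specimen cup, 62 mm across, 72 mm tall, right of the shaker's front; leave it. Origin: centre of its underside.

How it is judged:
By the outcome, as a careful person would: the job done as asked, in the order asked, and still so for the second after the job is handed in, with the robot touching nothing.
It also fails if it takes over 70 s, if anything falls off the work surface, if the arm or the gripper's body presses on something with over 40 N, if the wrist force passes 120 N, or if a joint passes its speed limit or range.

### The arm

A 6-joint arm with a two-finger parallel gripper is mounted at the origin on a cart in front of the work surface, level with it; the furniture and walls round the work are solid. World frame = base frame: x ahead of the robot, y to its left, z up, the work surface at z = 0. Lengths are in m, angles in rad, forces in N, time in s.
With the tool pointing down it reaches from about 0.35 to 0.775 m from the base axis. Payload 5.5 kg.
Tool frame: the origin (TCP) lies midway between the tips of the shut fingers; the grasp point (between the pads) lies grip_point_offset behind it (grip_point_offset is the distance from the TCP to the grasp point, in m); z points along the fingers, y is the direction in which the jaws open and shut (so a half turn about z gives the same grasp; the last joint's range is limited). The gripper opens to 85 mm and grips with 20 to 120 N. Pads are 22 mm wide; open, the fingers measure 114 mm over their backs; the gripper's body (76 mm by 85 mm) begins 54 mm behind the grasp point. The pads swing forward as they close: fully open they stand 13 mm farther back than shut.
Start: joints at [-1.394, 0.313, 0.046, 1.304, 0, 1.431], TCP at [0.179, -0.546, 0.202] pointing down, gripper open.
Joint ranges: [-2.76, 2.76], [-0.86, 1.69], [-1.03, 1.26], [-2.2, 2.34], [-1.47, 1.5], [-3.14, 3.14]. Speed limits (rad/s): [2.57, 2.57, 3.14, 3.14, 3.14, 3.14].

### API

Orientations are given as a unit quaternion [w, x, y, z].
In Python, from workcell import * gives the robot as it stands.
- The arm moves only by the tool send_rows, never from a script. Its argument "series" is one flat list of numbers, 7 for each row, row after row: the shift along the tool's x, y, z in cm, then the turn, a rotation vector about the tool's x, y, z in degrees, then the opening, from 0 (shut) to 1 (fully open). A call has 1 to 10 rows; each row is the pose to reach, as a shift and turn from the pose commanded when the call began, along the tool's axes at that moment; what a row does not reach only later rows make up. A row lasts 1/12 s, in which the tool goes at most 41.7 mm and 7.16 degrees, less where a joint would pass 70% of its speed; a pose out of reach is approached as far as the arm can. A call with a gripper value outside its range is refused whole. The fingers move at their own pace and stop on an object; "newtons" is the grip in N (left out, the last holds). Time passes only in rows, so rows that repeat a pose let the fingers close. It gives the time, the measured TCP pose, the force and the opening at its end, in the units of the state.
- get_state(): the state, without advancing time (a new reading comes with each control period).
- read_camera(name): name is "scene" or "top"; returns the picture (480x640x3 uint8, blue, green, red); there is no depth.
- camera_info(name): a dict with "K" (3x3 intrinsics, pixels), "D" ([k1, k2, p1, p2, k3] as OpenCV has them; the pictures are not rectified), "xyz" and "attitude" of the camera in the world. Camera axes: x right, y down, z forward; pixel columns grow to the right and rows downward; lengths in m; the calibration is good to about 2 mm. A picture is of the moment at which its call begins. camera_info takes no time and is no camera call.
- hand_in(): hands the job in, once; it reports no verdict.
Trained networks look in the newest picture that a camera, given by its name, has taken for a name from the list of things; names that differ only in an ending like _2 or _b are one class to them, and where a whole thing is asked for, a point or a joint stands for the part that bears it (a point fixed in the world has none). Each returns a list of dicts, best first, with "p" (0 to 1); they miss things now and then, are a little off and sometimes report something else, mostly with a low value. They report only what shows in the picture. A call takes as long as a camera call.
- silhouettes(camera, label): "pixels" (480x640 bool, what is visible of it) and "box" ([left, top, width, height] in pixels, round what is visible of it).
The state is a dict: "clock": time; "joint_pos": joint angles; "qvel": joint speeds; "tau": joint torques, N m; "tcp_pos": TCP position; "orientation": TCP orientation; "wrist_force": force on the tool from outside, world axes, zero at the start; "ft_torque": the same for the moment, N m; "finger_gap": finger opening in m.
Only numpy, scipy, OpenCV 4.12 (cv2) and the standard library are available. Lean on these libraries where they do the work, as an engineer would, in place of code of your own. Each camera call takes 0.05 s, during which the arm holds its last target. There are 200 camera calls.

## Working session

There is one attempt and no reset: what is moved stays moved. The work goes in short steps, Python scripts to look and compute and a tool call to move; the robot and the scene stay as the last step left them, time stands still between calls to the robot, and variables do not carry over. Pictures are saved under pics/ and viewed, about 8 in all and at most 12, crops included, and the job is handed in when it is done.

Besides the shell and the picture viewer there is one more tool, called after "Call:" by a JSON object that holds its "api" and its "payload", one argument or row to a line. send_rows: Moves the arm, as the interface text tells. Its arguments: {"type":"object","properties":{"series":{"type":"array"},"newtons":{"type":"number"}},"required":["series"]}

```bash
ls; mkdir -p pics; python3 - <<'E'
from workcell import *
import cv2,numpy as np
s=get_state();print({k:np.round(v,4) for k,v in s.items()})
try: print(grip_point_offset)
except Exception as e: print(e)
for c in("scene","top"):
    im=read_camera(c);cv2.imwrite(f"pics/{c}0.png",im);i=camera_info(c);print(c,i)
E
```

```text
pics
{'clock': np.float64(0.0), 'joint_pos': array([-1.3936,  0.314 ,  0.045 ,  1.3036,  0.    ,  1.4313]), 'qvel': array([-0.0011, -0.0013,  0.0005,  0.0019,  0.0008, -0.0009]), 'tau': array([-0.00000e+00, -4.80629e+01,  2.98532e+01,  1.94000e-02,
       -1.00000e-04, -0.00000e+00]), 'tcp_pos': array([ 0.179 , -0.5458,  0.2007]), 'orientation': array([-9.000e-04,  9.875e-01,  1.577e-01, -0.000e+00]), 'wrist_force': array([-0.9935, -0.4747,  0.4057]), 'ft_torque': array([ 0.0003,  0.0016, -0.0075]), 'finger_gap': np.float64(0.0856)}
0.0187
scene {'K': array([[484.92875143,   0.        , 323.63743902],
       [  0.        , 484.92875143, 239.76047139],
       [  0.        ,   0.        ,   1.        ]]), 'D': array([-0.11700472,  0.        ,  0.        ,  0.        ,  0.        ]), 'xyz': array([0.04889839, 0.47092443, 0.66979022]), 'attitude': array([ 0.1371809 , -0.35922269,  0.8523765 , -0.35439352])}
top {'K': array([[454.58486205,   0.        , 321.74683875],
       [  0.        , 454.58486205, 239.26347766],
       [  0.        ,   0.        ,   1.        ]]), 'D': array([-0.0436939,  0.       ,  0.       ,  0.       ,  0.       ]), 'xyz': array([0.38012363, 0.01523525, 0.93315761]), 'attitude': array([-0.05185639,  0.71496851, -0.69650328,  0.03184539])}
```

View pics/scene0.png

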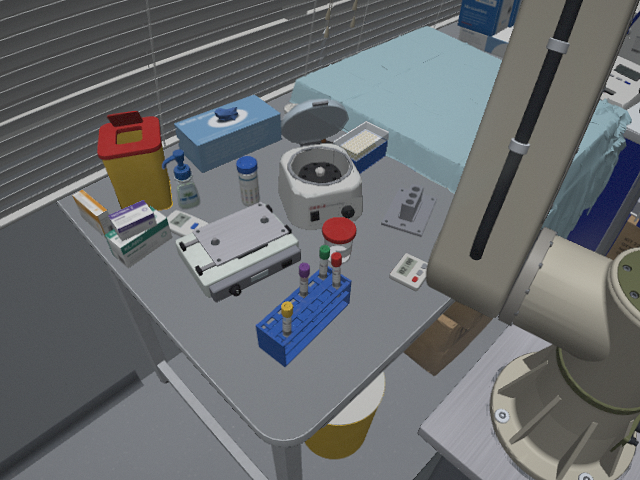

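View pics/top0.png

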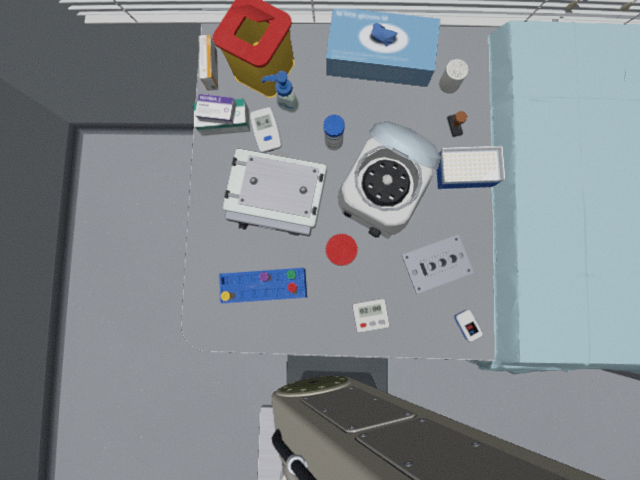

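```bash
cat > h.py <<'E'
from workcell import *
import cv2,numpy as np
from scipy.spatial.transform import Rotation as R
from scipy.optimize import minimize
def cam(c):
    i=camera_info(c);q=i["attitude"];return i["K"],i["D"],np.array(i["xyz"]),R.from_quat([q[1],q[2],q[3],q[0]]).as_matrix()
def pix(c,P):
    K,D,t,M=cam(c);P=np.atleast_2d(P).astype(float);return cv2.projectPoints((P-t)@M,np.zeros(3),np.zeros(3),K,D)[0][:,0]
def onz(c,uv,z):
    K,D,t,M=cam(c);n=cv2.undistortPoints(np.array(uv,float).reshape(-1,1,2),K,D)[:,0]
    d=np.c_[n,np.ones(len(n))]@M.T;return t+d*((z-t[2])/d[:,2])[:,None]
def tri(uvs):  # {cam:uv} -> point, residual
    A=np.zeros((3,3));b=np.zeros(3);L=[]
    for c,uv in uvs.items():
        t=cam(c)[2];p=onz(c,[uv],0)[0];d=(p-t)/np.linalg.norm(p-t);Q=np.eye(3)-np.outer(d,d);A+=Q;b+=Q@t;L.append((Q,t))
    x=np.linalg.solve(A,b);return x,[np.linalg.norm(Q@(x-t)) for Q,t in L]
def box(x0,x1,y0,y1,z0,z1): return np.array([[x,y,z] for x in(x0,x1) for y in(y0,y1) for z in(z0,z1)])
def pose(P,x,y,yaw,z=0): return P@R.from_euler('z',yaw).as_matrix().T+[x,y,z]
def render(c,boxes,p):
    m=np.zeros((480*4,640*4),np.uint8)
    for b in boxes:
        cv2.fillConvexPoly(m,cv2.convexHull(np.round(pix(c,pose(b,*p))*4+1.5).astype(np.int32)),1)
    return cv2.resize(m.astype(np.float32),(640,480),interpolation=cv2.INTER_AREA)
def fit(masks,boxes,p0):
    def cost(p):
        s=0
        for c,m in masks.items():
            r=render(c,boxes,p);s+=1-np.minimum(r,m).sum()/np.maximum(r,m).sum()
        return s
    S=np.array([p0]+[np.array(p0)+d for d in np.diag([.01,.01,.1])])
    o=minimize(cost,p0,method='Nelder-Mead',options=dict(initial_simplex=S,xatol=1e-4,fatol=1e-5));return o.x,o.fun
PLATE=[box(-.042,.042,-.062,.062,0,.006),box(-.013,.013,-.035,.035,.006,.046)]
E
python3 - <<'E'
from h import *
ms={}
for c in("scene","top"):
    im=read_camera(c)
    for n in("tube_plate","shaker","sample_tube","tube_rack","specimen_cup"):
        r=silhouettes(c,n)
        for k in r[:5]: print(c,n,round(k["p"],2),k["box"])
        if r: ms[c,n]=r[0]["pixels"].astype(np.float32)
x=onz("top",[(438,264)],0.01)[0];print(x)
for cs in(("top",),("scene",),("top","scene")):
    for y0 in (0.25,): print(cs,fit({c:ms[c,"tube_plate"] for c in cs},PLATE,[x[0],x[1],y0]))
im=cv2.imread("pics/top0.png");s=cv2.imread("pics/scene0.png")
a=cv2.resize(im[140:245,215:335],None,fx=4,fy=4,interpolation=cv2.INTER_CUBIC)
b=cv2.resize(s[200:305,170:305],None,fx=4,fy=4,interpolation=cv2.INTER_CUBIC)[:, :]
cv2.imwrite("pics/c1.png",cv2.resize(a,(800,700))[:600] if 0 else a)
cv2.imwrite("pics/c2.png",b)
E
```

```text
scene tube_plate 0.95 [381.9, 184.6, 56.3, 50.3]
scene shaker 0.74 [176.4, 204.3, 124.1, 97.0]
scene sample_tube 0.57 [281.0, 300.3, 13.9, 38.3]
scene specimen_cup 0.66 [322.2, 214.5, 34.2, 49.6]
scene specimen_cup 0.37 [383.2, 184.3, 53.9, 51.4]
top shaker 0.92 [224.0, 150.8, 102.0, 87.2]
top sample_tube 0.41 [221.7, 291.1, 12.8, 11.1]
top tube_rack 0.78 [217.8, 269.9, 88.7, 31.5]
top specimen_cup 0.56 [327.4, 233.7, 30.2, 34.3]
top specimen_cup 0.38 [284.2, 280.6, 15.3, 13.9]
[ 0.44501613 -0.19387578  0.01      ]Traceback (most recent call last):
  File "<stdin>", line 11, in <module>
KeyError: ('top', 'tube_plate')
```

```bash
python3 - <<'E'
from h import *
ms={}
for c in("scene","top"):
    im=read_camera(c)
    for n in("tube_plate",):
        for t in range(3):
            r=silhouettes(c,n)
            if r and r[0]["p"]>.5: ms[c]=r[0]["pixels"].astype(np.float32);break
            read_camera(c)
print(ms.keys())
x=onz("top",[(438,264)],0.01)[0];print(x)
for cs in (("scene",),)+((("top",),("top","scene")) if "top" in ms else ()):
    print(cs,fit({c:ms[c] for c in cs},PLATE,[x[0],x[1],.25]))
im=cv2.imread("pics/top0.png");s=cv2.imread("pics/scene0.png")
f=lambda a,k:cv2.resize(a,None,fx=k,fy=k,interpolation=cv2.INTER_CUBIC)
A=f(im[145:245,215:335],3);B=f(im[230:300,395:480],4);C=f(s[200:300,170:305],3);D=f(im[255:315,210:320],3)
W=np.zeros((600,800,3),np.uint8)
for I,(r,k) in((A,(0,0)),(B,(0,400)),(C,(300,0)),(D,(300,410))): W[r:r+I.shape[0],k:k+I.shape[1]]=I[:600-r,:800-k]
cv2.imwrite("pics/c1.png",W)
E
```

```text
dict_keys(['scene', 'top'])
[ 0.44501613 -0.19387578  0.01      ]
('scene',) (array([ 0.44592718, -0.19317583,  0.37231085]), np.float64(0.07851183414459229))
('top',) (array([ 0.44559895, -0.19353078,  0.36970473]), np.float64(0.034942030906677246))
('top', 'scene') (array([ 0.44571726, -0.19337036,  0.37326609]), np.float64(0.11192816495895386))
```

View pics/c1.png

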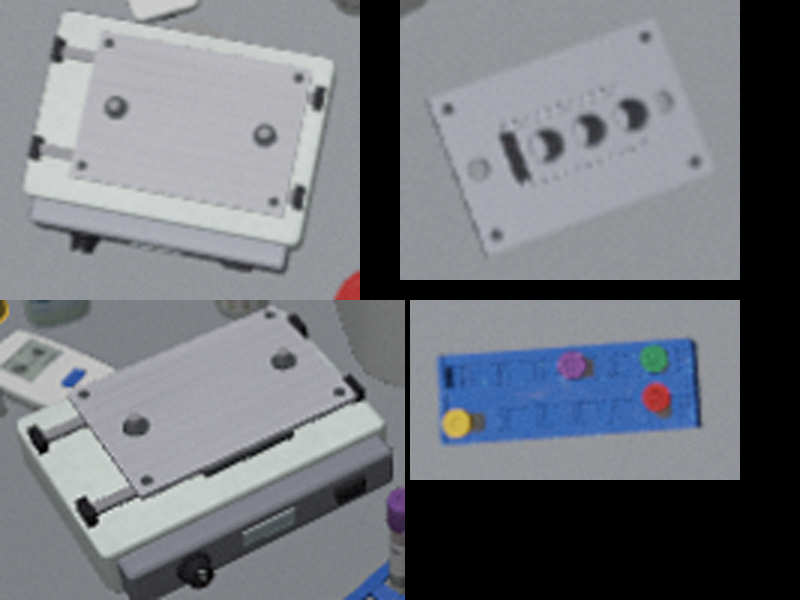

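```bash
python3 - <<'E'
from h import *
P={}
for c,ps in(("top",[(253.7,180.3),(303,189.7)]),("scene",[(215,241.7),(264.3,219.7)])):
    g=np.mean([read_camera(c).astype(float) for _ in range(4)],0).mean(2)
    for k,(u,v) in enumerate(ps):
        u0,v0=int(round(u)),int(round(v));w=g[v0-6:v0+7,u0-6:u0+7];bg=np.median(w);d=np.clip(np.abs(w-bg)-14,0,None)
        yy,xx=np.mgrid[-6:7,-6:7];P[c,k]=(u0+(d*xx).sum()/d.sum(),v0+(d*yy).sum()/d.sum())
        print(c,k,np.round(P[c,k],2))
    if c=="top": np.set_printoptions(linewidth=200);print(np.round(g[174:188,247:261]).astype(int))
for k in(0,1): print(tri({c:P[c,k] for c in("top","scene")}), [onz(c,[P[c,k]],.066)[0] for c in("top","scene")])
for z in (.066,):
  for c in("top","scene"):
    a,b=onz(c,[P[c,0],P[c,1]],z);d=a-b;print(c,"centre",(a+b)/2,"dist",np.linalg.norm(d),"yaw",np.arctan2(-d[0],d[1]))
# shaker + tube
SH=[box(-.065,.065,-.095,.095,0,.05)]
ms={}
for c in("top","scene"):
    r=silhouettes(c,"shaker");ms[c]=r[0]["pixels"].astype(np.float32);print(c,r[0]["p"])
for cs in(("top",),("scene",),("top","scene")): print(cs,fit({c:ms[c] for c in cs},SH,[.56,.12,-.19]))
# yellow cap centroid
for c in("top","scene"):
    h=cv2.cvtColor(read_camera(c),cv2.COLOR_BGR2HSV);m=cv2.inRange(h,(18,110,90),(32,255,255))
    roi=np.zeros_like(m);(r0,r1,c0,c1)=(285,305,215,240) if c=="top" else (295,325,275,300);roi[r0:r1,c0:c1]=m[r0:r1,c0:c1]
    v,u=np.nonzero(roi);print(c,"cap px",len(u),u.mean(),v.mean(),u.min(),u.max(),v.min(),v.max());P[c,"t"]=(u.mean(),v.mean())
print(tri({c:P[c,"t"] for c in("top","scene")}),onz("top",[P["top","t"]],.12),onz("scene",[P["scene","t"]],.115))
E
```

```text
top 0 [253.55 180.73]
top 1 [302.98 190.1 ]
[[181 182 182 183 182 182 182 181 180 179 179 178 178 179]
 [182 181 182 182 181 182 184 183 183 182 182 180 180 180]
 [181 181 181 182 180 176 174 175 179 182 184 182 182 182]
 [180 180 182 177 156 127 113 114 144 170 180 181 182 181]
 [181 182 179 156 129 125 128 108  95 126 166 181 182 180]
 [184 182 169 130 135 156 154 130  95  90 139 173 183 183]
 [184 184 163 113 131 154 151 123  85  82 128 170 183 182]
 [183 182 160 113 109 131 127  95  75  85 129 171 182 183]
 [183 183 165 124  90  83  80  74  82 101 152 179 184 184]
 [184 184 183 158 114  87  81  81  97 138 172 184 182 184]
 [185 185 186 184 159 129 119 122 142 172 182 184 182 183]
 [184 185 184 185 185 185 185 186 185 186 186 184 183 183]
 [184 184 184 183 184 184 185 185 184 184 184 185 185 186]
 [185 185 185 185 184 184 183 183 183 183 184 184 184 184]]
scene 0 [214.88 241.89]
scene 1 [264.19 219.98]
(array([0.59692418, 0.17948527, 0.05924329]), [np.float64(0.00021002471004445277), np.float64(0.0002100247100445156)]) [array([0.59540581, 0.17836594, 0.066     ]), array([0.5906622
[... 362 characters left out ...]
13350968 0.066     ] dist 0.09954204394779667 yaw -0.16542055362140096
top 0.56
scene 0.7
('top',) (array([ 0.58406431,  0.14130419, -0.15956226]), np.float64(0.10164284706115723))
('scene',) (array([ 0.58196338,  0.14151331, -0.17560198]), np.float64(0.052944302558898926))
('top', 'scene') (array([ 0.58130783,  0.14140916, -0.16302409]), np.float64(0.1574258804321289))
top cap px 65 225.7076923076923 295.5076923076923 221 230 292 299
scene cap px 144 286.63194444444446 308.8958333333333 281 292 302 316
(array([0.37047887, 0.21016934, 0.11265541]), [np.float64(0.0005713837479397793), np.float64(0.0005713837479397959)]) [[0.37099529 0.20880194 0.12      ]] [[0.3686459  0.21094448 0.115     ]]
```

```bash
python3 - <<'E'
from h import *
W=np.zeros((576,576,3),np.uint8)
for i,(c,ps) in enumerate((("top",[(253,180),(303,190)]),("scene",[(215,241),(264,219)]))):
    g=np.mean([read_camera(c).astype(float) for _ in range(4)],0)
    for k,(u,v) in enumerate(ps):
        W[i*288:i*288+288,k*288:k*288+288]=cv2.resize(np.clip(g[v-8:v+8,u-8:u+8]*1.2,0,255).astype(np.uint8),None,fx=18,fy=18,interpolation=cv2.INTER_LINEAR)
        # predicted centre tip circle & base circle outlines around triangulated positions
cv2.imwrite("pics/c2.png",W)
E
```

```text
(no output)
```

View pics/c2.png

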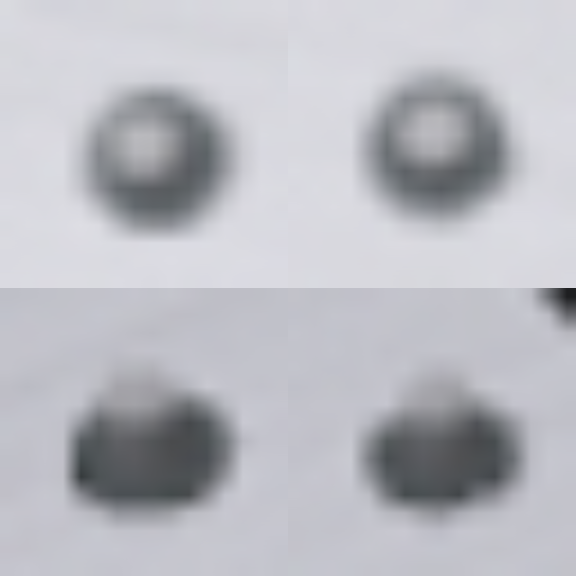

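```bash
python3 - <<'E'
from h import *
T={"top":[(253.55,180.73),(302.98,190.1)],"scene":[(214.88,241.89),(264.19,219.98)]}
tip={"top":[(252.6,179.55),(302.5,189.0)],"scene":[(207+140/18-.5,233+102/18-.5),(256+146/18-.5,211+102/18-.5)]}
for n,Q,z in(("disc",T,.062),("tip",tip,.0705)):
  for c in Q:
    a,b=onz(c,Q[c],z);d=a-b;print(n,c,a,b,"centre",(a+b)/2,"dist",np.linalg.norm(d),"yaw",np.arctan2(-d[0],d[1]))
  for k in(0,1): print(tri({c:Q[c][k] for c in Q}))
E
```

```text
disc top [0.59640655 0.17912287 0.062     ] [0.5795578  0.08084515 0.062     ] centre [0.58798217 0.12998401 0.062     ] dist 0.0997115339317297 yaw -0.1697896029380846
disc scene [0.59424559 0.18068637 0.062     ] [0.57774879 0.08186024 0.062     ] centre [0.58599719 0.13127331 0.062     ] dist 0.1001935474392317 yaw -0.16540249904692447
(array([0.59692616, 0.17948425, 0.05924281]), [np.float64(0.00021774379288369146), np.float64(0.00021774379288380525)])
(array([0.57975234, 0.08077428, 0.06004112]), [np.float64(0.00032696788463383976), np.float64(0.0003269678846337234)])
tip top [0.59662019 0.17950364 0.0705    ] [0.57977155 0.08120998 0.0705    ] centre [0.58819587 0.13035681 0.0705    ] dist 0.09972722570564159 yaw -0.16976147911327027
tip scene [0.59477936 0.18014895 0.0705    ] [0.57892021 0.0815324  0.0705    ] centre [0.58684978 0.13084068 0.0705    ] dist 0.09988361347134546 yaw -0.159451101250173
(array([0.59673803, 0.17953154, 0.06878277]), [np.float64(0.00041326577212558906), np.float64(0.00041326577212558993)])
(array([0.57979279, 0.08113292, 0.06972495]), [np.float64(0.00020373154967355024), np.float64(0.00020373154967351798)])
```

```bash
cat >> h.py <<'E'
def mv(x,y,z,yx):  # yx: tool x angle deg; prints row
    s=get_state();q=s["orientation"];A=R.from_quat([q[1],q[2],q[3],q[0]])
    a=np.radians(yx);B=R.from_matrix(np.array([[np.cos(a),np.sin(a),0],[np.sin(a),-np.cos(a),0],[0,0,-1]]).T)
    print(np.round(A.inv().apply(np.array([x,y,z])-s["tcp_pos"])*100,2),np.round((A.inv()*B).as_rotvec(degrees=True),2),"n",np.round([np.linalg.norm(np.array([x,y,z])-s["tcp_pos"])/.0417],1))
def st():
    s=get_state();print(round(float(s["clock"]),2),np.round(s["tcp_pos"],4),"F",np.round(s["wrist_force"],1),"gap",round(float(s["finger_gap"]),4),"j6",round(float(s["joint_pos"][5]),2))
E
python3 -c "
from h import *
mv(.4457,-.1934,.22,111.4)"
```

```text
[ 36.33 -25.24  -1.84] [ 0.000e+00  1.000e-02 -9.325e+01] n [10.6]
```

Call:
{"api": "send_rows", "payload": {
  "series": [36.3,-25.2,-1.8,0,0,-93.3,1,36.3,-25.2,-1.8,0,0,-93.3,1,36.3,-25.2,-1.8,0,0,-93.3,1,36.3,-25.2,-1.8,0,0,-93.3,1,36.3,-25.2,-1.8,0,0,-93.3,1,36.3,-25.2,-1.8,0,0,-93.3,1,36.3,-25.2,-1.8,0,0,-93.3,1,36.3,-25.2,-1.8,0,0,-93.3,1,36.3,-25.2,-1.8,0,0,-93.3,1,36.3,-25.2,-1.8,0,0,-93.3,1]
}}

```text
clock: 2.73
tcp_pos: [0.431, -0.2125, 0.219]
orientation: [0.0, 0.706, 0.708, 0.0]
wrist_force: [1.7, 0.1, 0.1]
finger_gap: 0.0855
```

```bash
python3 -c "
from h import *
st();mv(.4457,-.1934,.075,111.4)"
```

```text
2.73 [ 0.431  -0.2125  0.219 ] F [1.7 0.1 0.1] gap 0.0855 j6 0.94
[ 1.92  1.46 14.4 ] [  0.03   0.05 -21.29] n [3.5]
```

Call:
{"api": "send_rows", "payload": {
  "series": [1.9,1.5,4,0,0,-7,1,1.9,1.5,8,0,0,-14,1,1.9,1.5,11,0,0,-21.3,1,1.9,1.5,14.4,0,0,-21.3,1,1.9,1.5,14.4,0,0,-21.3,1,1.9,1.5,14.4,0,0,-21.3,1]
}}

```text
clock: 3.23
tcp_pos: [0.4437, -0.1943, 0.0736]
orientation: [-0.002, 0.566, 0.824, -0.0]
wrist_force: [0.7, -0.5, 0.7]
finger_gap: 0.0852
```

```bash
python3 -c "
from h import *
st();mv(.4457,-.1934,.014,111.4)
cv2.imwrite('pics/s3.png',cv2.resize(read_camera('scene')[120:280,340:520],None,fx=3.3,fy=3.3))"
```

```text
3.23 [ 0.4437 -0.1943  0.0736] F [ 0.7 -0.5  0.7] gap 0.0852 j6 0.62
[-0.01  0.23  5.96] [-0.15 -0.2  -0.36] n [1.4]
```

View pics/s3.png

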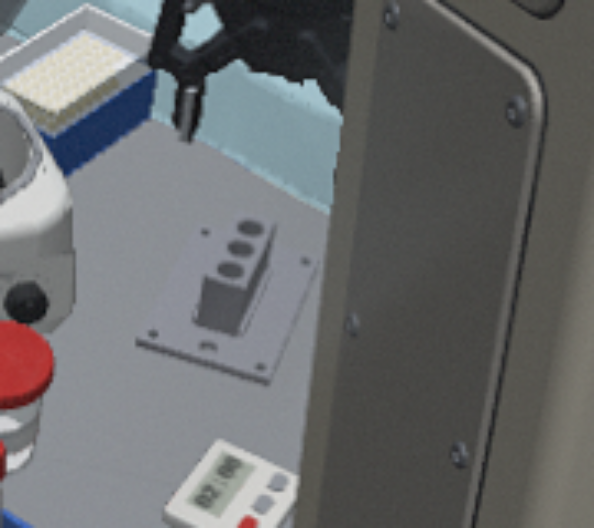

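```bash
python3 -c "
from h import *
p=np.array([.4437,-.1943,.0866]);d=np.array([.931,.364,0])*.043
print((pix('scene',[p,p+d,p-d])-[340,120])*3.3)
g=read_camera('top');cv2.imwrite('pics/t3.png',cv2.resize(g[200:330,340:520],None,fx=3,fy=3))"
```

```text
[[252.46001523 193.01625674]
 [183.64660592 173.6366677 ]
 [322.60718819 212.91620207]]
```

View pics/t3.png

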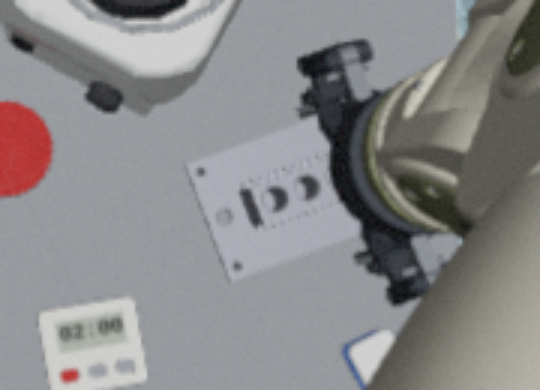

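```bash
python3 -c "
from h import *
st()
p=np.array([.4437,-.1943,0]);d=np.array([.931,.364,0])*.05
for z in(.087,.12,.15,.2): print(z,(pix('top',[p+[0,0,z],p+d+[0,0,z],p-d+[0,0,z]])-[340,200])*3)
g=read_camera('scene');cv2.imwrite('pics/s4.png',cv2.resize(g[100:220,360:480],None,fx=5,fy=5))
for P in ((.0866,.043),(.0866,.057),(.1,.05)): print((pix('scene',p+np.array([.931,.364,0])*P[1]+[0,0,P[0]])))
"
```

```text
3.33 [ 0.4464 -0.1963  0.0765] F [ 0.1 -0.1 -0.1] gap 0.0851 j6 0.62
0.087 [[322.8808713  186.1026844 ]
 [293.30871739 110.77426837]
 [352.71196553 262.37603117]]
0.12 [[336.60755479 182.28040815]
 [305.75985743 103.96481937]
 [367.73135274 261.61841926]]
0.15 [[350.07827866 178.52773758]
 [317.97249375  97.28407108]
 [382.47716112 260.87281768]]
0.2 [[374.94690936 171.59548374]
 [340.50210581  84.95504224]
 [409.7164532  259.49081514]]
[[395.65048664 172.61717203]]
[[388.95170798 170.73953657]]
[[393.09602874 166.23046059]]
```

View pics/s4.png

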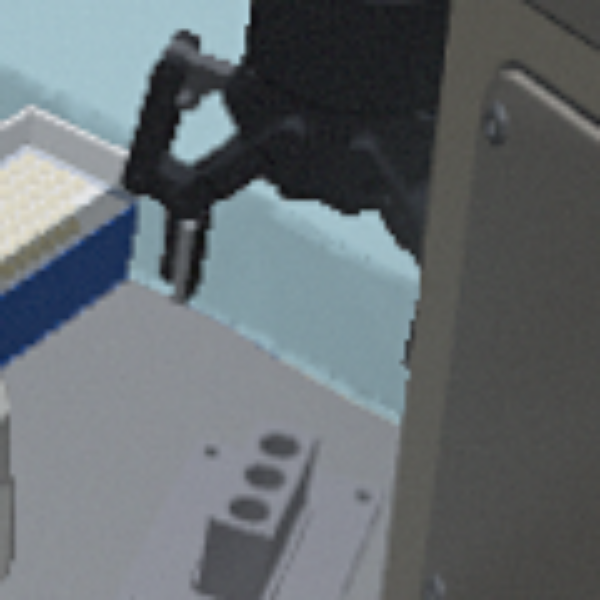

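```bash
python3 -c "
from h import *
mv(.4457,-.1934,.03,111.4)"
```

```text
[ 0.37 -0.    4.7 ] [ 0.13  0.2  -0.37] n [1.1]
```

Call:
{"api": "send_rows", "payload": {
  "series": [0.3,0,2.3,0,0,-0.3,1,0.3,0,4.6,0,0,-0.3,1,0.3,0,4.6,0,0,-0.3,1,0.3,0,4.6,0,0,-0.3,1]
}}

```text
clock: 3.72
tcp_pos: [0.4444, -0.193, 0.0297]
orientation: [0.0, 0.564, 0.826, -0.0]
wrist_force: [0.1, 0.2, 0.4]
finger_gap: 0.0851
```

```bash
python3 -c "
from h import *
for i in range(5): g=read_camera('scene');st()
mv(.4457,-.1934,.014,111.4)
cv2.imwrite('pics/s5.png',cv2.resize(g[130:250,360:480],None,fx=5,fy=5))
"
```

```text
3.77 [ 0.4451 -0.1934  0.0304] F [0.1 0.1 0.6] gap 0.0853 j6 0.62
3.82 [ 0.4455 -0.1936  0.0306] F [ 1.5 -0.  -0.2] gap 0.0854 j6 0.62
3.87 [ 0.4456 -0.1937  0.0306] F [-0.9 -0.2  0.5] gap 0.0856 j6 0.62
3.92 [ 0.4455 -0.1936  0.0304] F [ 0.5 -0.9  0.4] gap 0.0851 j6 0.62
3.97 [ 0.4453 -0.1934  0.0302] F [ 0.3  0.4 -0.5] gap 0.0851 j6 0.62
[-0.01  0.03  1.62] [ 0.09  0.14 -0.04] n [0.4]
```

View pics/s5.png

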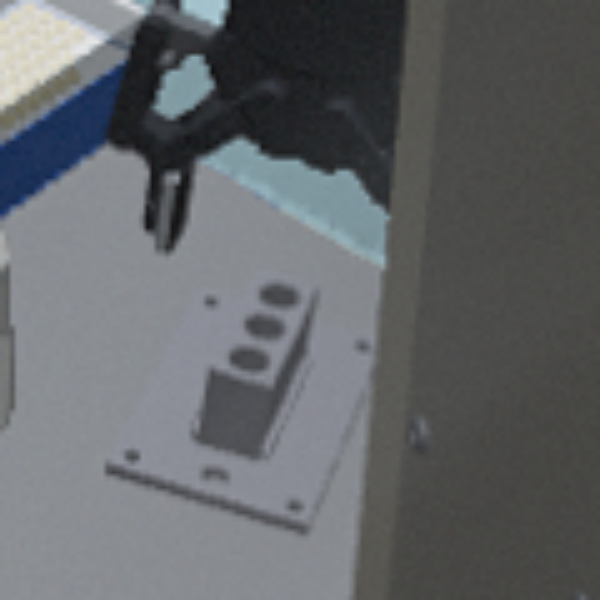

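Call:
{"api": "send_rows", "payload": {
  "series": [0,0,1.6,0,0,0,1,0,0,1.6,0,0,0,1,0,0,1.6,0,0,0,1,0,0,1.6,0,0,0,0.5,0,0,1.6,0,0,0,0.5,0,0,1.6,0,0,0,0.5,0,0,1.6,0,0,0,0.5],
  "newtons": 40
}}

```text
clock: 4.55
tcp_pos: [0.4444, -0.1928, 0.013]
orientation: [0.0, 0.564, 0.826, -0.0]
wrist_force: [0.1, -0.0, 0.4]
finger_gap: 0.0428
```

```bash
python3 -c "
from h import *
for i in range(2): g=read_camera('scene');st()
cv2.imwrite('pics/s6.png',cv2.resize(g[130:250,360:480],None,fx=4,fy=4))
d=np.array([.931,.364,0])*.026
for z in (0.02,.03,.04): print((pix('scene',np.array([.4457,-.1934,z])+d)-[360,130])*4)
"
```

```text
4.6 [ 0.4443 -0.1927  0.0129] F [ 0.1 -0.1 -0. ] gap 0.0428 j6 0.62
4.65 [ 0.4443 -0.1926  0.0128] F [0.1 0.7 0.5] gap 0.0424 j6 0.62
[[153.90423306 281.0945366 ]]
[[156.39422198 266.30218504]]
[[158.91469725 251.30501457]]
```

View pics/s6.png

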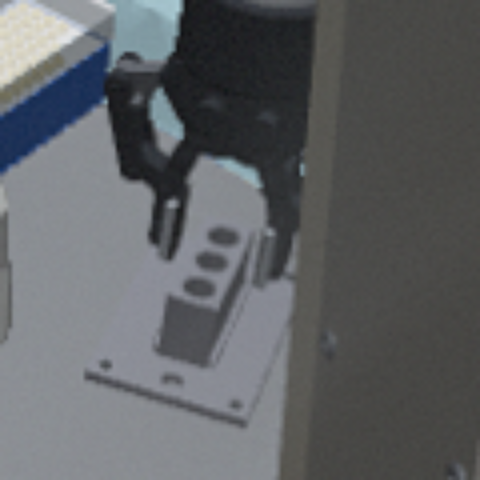

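```bash
python3 -c "
from h import *
print(pix('top',[[.4457,-.1934,.046],[.4457,-.1934,.003]]))
a=onz('top',[(414.75,272.25),(460.3,255.5)],.003);print(a,a.mean(0),np.linalg.norm(a[0]-a[1]))
T=[(168/4+360,258/4+130),(268/4+360,285/4+130)]
for z in(.01,.02,.03,.04,.05):
  a=onz('scene',T,z);d=a[0]-a[1];print(z,a.mean(0),np.linalg.norm(d),np.degrees(np.arctan2(d[1],d[0])))
g=read_camera('top');cv2.imwrite('pics/t7.png',cv2.resize(g[220:320,380:500],None,fx=5,fy=5))
"
```

```text
[[441.94634848 262.44829402]
 [436.98847497 263.88106881]]
[[ 0.42750511 -0.14816516  0.003     ]
 [ 0.46403103 -0.24105633  0.003     ]] [ 0.44576807 -0.19461074  0.003     ] 0.09981439187312942
0.01 [ 0.45798389 -0.22514208  0.01      ] 0.054707731770863535 23.26453217542903
0.02 [ 0.45178365 -0.21459226  0.02      ] 0.05387856319956885 23.26453217542889
0.03 [ 0.44558342 -0.20404245  0.03      ] 0.05304939462827412 23.26453217542891
0.04 [ 0.43938318 -0.19349263  0.04      ] 0.05222022605697942 23.26453217542904
0.05 [ 0.43318295 -0.18294282  0.05      ] 0.0513910574856847 23.26453217542892
```

View pics/t7.png

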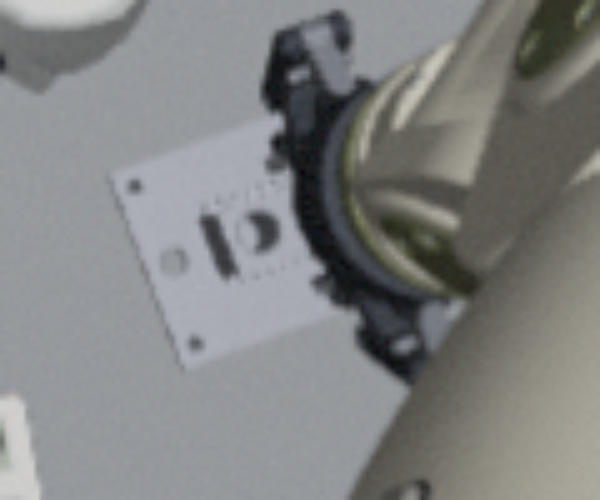

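Call:
{"api": "send_rows", "payload": {
  "series": [0,0,0.5,0,0,0,0.5,0,0,0.6,0,0,0,0.5,0,0,0.6,0,0,0,0.2,0,0,0.6,0,0,0,0.2,0,0,0.6,0,0,0,0.2,0,0,0.6,0,0,0,0.2,0,0,0.6,0,0,0,0.2],
  "newtons": 60
}}

```text
clock: 5.28
tcp_pos: [0.4442, -0.1925, 0.0066]
orientation: [0.0, 0.564, 0.826, 0.0]
wrist_force: [-0.1, 1.0, 2.2]
finger_gap: 0.024
```

```bash
python3 -c "
from h import *
st();mv(.4457,-.1934,.03,111.4);mv(.45,-.19,.24,111.4);mv(.53,.0,.24,80.4)
"
```

```text
5.28 [ 0.4442 -0.1925  0.0066] F [-0.1  1.   2.2] gap 0.024 j6 0.62
[-0.14  0.11 -2.34] [ 0.01 -0.   -0.02] n [0.6]
[ 2.000e-02  6.400e-01 -2.334e+01] [ 0.01 -0.   -0.02] n [5.6]
[ 14.79  15.01 -23.34] [ 1.000e-02 -1.000e-02  3.098e+01] n [7.5]
```

Call:
{"api": "send_rows", "payload": {
  "series": [0,0,0,0,0,0,0.1,0,0,0,0,0,0,0.1,0,0,-1,0,0,0,0.1,0,0,-3,0,0,0,0.1,0,0,-5,0,0,0,0.1,0,0,-5,0,0,0,0.1]
}}

```text
clock: 5.78
tcp_pos: [0.446, -0.194, 0.06]
orientation: [0.003, 0.564, 0.826, -0.0]
wrist_force: [0.4, -0.5, -3.4]
finger_gap: 0.0244
```

```bash
python3 -c "
from h import *
g=read_camera('scene');read_camera('top');st()
ms={}
for c in('scene','top'):
  r=silhouettes(c,'tube_plate');print([(k['p'],k['box']) for k in r])
cv2.imwrite('pics/s8.png',cv2.resize(g[100:260,340:500],None,fx=3.5,fy=3.5))
"
```

```text
5.88 [ 0.4446 -0.1931  0.0571] F [ 0.2 -0.  -4. ] gap 0.0242 j6 0.62
[(0.88, [384.3, 161.3, 53.4, 53.9])]
[(0.74, [405.9, 242.6, 50.1, 48.4])]
```

View pics/s8.png

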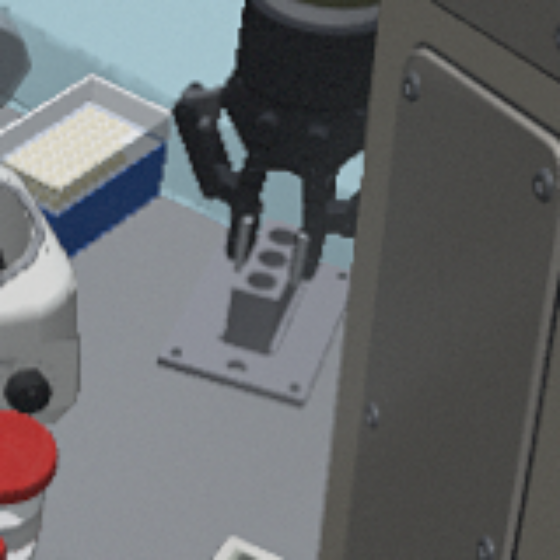

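```bash
cat >> h.py <<'E'
def roifit(c,z,p0,yaw,y0=.018,sg=(1,)):
    """fit plate x,y at known z,yaw using only end regions of the plate"""
    m=silhouettes(c,"tube_plate")
    if not m: return None
    m=m[0]["pixels"].astype(np.float32);roi=np.zeros((480,640),np.uint8)
    for s in sg:
        q=np.array([[-.058,s*y0,.003],[.058,s*y0,.003],[.058,s*.078,.003],[-.058,s*.078,.003]])
        cv2.fillConvexPoly(roi,np.round(pix(c,pose(q,*p0,yaw,z))).astype(np.int32),1)
    def cost(p): return (np.abs(render(c,PLATE[:1],[p[0],p[1],yaw,z])-m)*roi).sum()
    o=minimize(cost,p0,method='Nelder-Mead',options=dict(initial_simplex=np.array(p0)+[[0,0],[.006,0],[0,.006]],xatol=1e-4,fatol=1e-3))
    d=o.x-p0;print(c,"fit",np.round(o.x,4),"dx_plate,dy_plate mm",np.round(1e3*np.array([d@[np.cos(yaw),np.sin(yaw)],d@[-np.sin(yaw),np.cos(yaw)]]),2),"cost",round(o.fun,1),"area",int((m*roi).sum()))
E
python3 -c "
from h import *
read_camera('scene');read_camera('top');st()
p=get_state()['tcp_pos']
for c in('scene','top'): roifit(c,p[2]-.0066,p[:2],.373)
mv(.48,-.1,.26,95);mv(.5875,.13,.26,80.4)
"
```

```text
6.08 [ 0.4431 -0.192   0.0553] F [-1.2 -1.2 -3.2] gap 0.0242 j6 0.62
scene fit [ 0.4428 -0.1953] dx_plate,dy_plate mm [-1.48 -2.96] cost 23.9 area 680
top fit [ 0.4428 -0.1931] dx_plate,dy_plate mm [-0.72 -0.98] cost 35.2 area 1017
[  7.27   6.74 -20.44] [-0.08 -0.08 16.37] n [5.4]
[ 24.78  25.14 -20.44] [-0.09 -0.07 30.97] n [9.8]
```

Call:
{"api": "send_rows", "payload": {
  "series": [0,0,-4,0,0,0,0.1,0,0,-8,0,0,0,0.1,0.5,0.5,-12,0,0,3,0.1,2,2,-16,0,0,8,0.1,4.5,4.5,-19,0,0,13,0.1,7,7,-20.4,0,0,18,0.1,9.5,9.5,-20.4,0,0,24,0.1,12,12.2,-20.4,0,0,31,0.1,14.5,14.8,-20.4,0,0,31,0.1,17,17.3,-20.4,0,0,31,0.1]
}}

```text
clock: 7.02
tcp_pos: [0.5438, 0.0307, 0.26]
orientation: [-0.0, 0.764, 0.645, -0.0]
wrist_force: [0.5, -0.6, -3.5]
finger_gap: 0.0242
```

```bash
python3 -c "
from h import *
st();mv(.5875,.13,.26,80.4);mv(.5875,.13,.12,80.4)
"
```

```text
7.02 [0.5438 0.0307 0.26  ] F [ 0.5 -0.6 -3.5] gap 0.0242 j6 1.65
[10.52  2.64  0.  ] [-0.02  0.   -0.06] n [2.6]
[10.52  2.65 14.  ] [-0.02  0.   -0.06] n [4.2]
```

Call:
{"api": "send_rows", "payload": {
  "series": [3.5,0.9,0,0,0,0,0.1,7,1.8,2,0,0,0,0.1,10.5,2.6,5,0,0,0,0.1,10.5,2.6,9,0,0,0,0.1,10.5,2.6,12,0,0,0,0.1,10.5,2.6,14,0,0,0,0.1,10.5,2.6,14,0,0,0,0.1,10.5,2.6,14,0,0,0,0.1]
}}

```text
clock: 7.68
tcp_pos: [0.585, 0.1279, 0.1188]
orientation: [-0.001, 0.764, 0.645, -0.002]
wrist_force: [0.3, -0.6, -2.1]
finger_gap: 0.0243
```

```bash
python3 -c "
from h import *
for i in range(3): read_camera('top');st()
for k in range(2):
  read_camera('scene');read_camera('top')
  p=get_state()['tcp_pos'];yaw=-.168
  roifit('scene',p[2]-.0066,p[:2],yaw,.03);
  for sg in((1,),(-1,),(1,-1)):roifit('top',p[2]-.0066,p[:2],yaw,.03,sg)
g=read_camera('top');st();cv2.imwrite('pics/top9.png',g)
"
```

```text
7.73 [0.5867 0.1279 0.1209] F [ 1.5 -0.5 -3.6] gap 0.0242 j6 1.82
7.78 [0.5877 0.1278 0.1221] F [ 0.1 -0.  -3.1] gap 0.0241 j6 1.82
7.83 [0.5882 0.1279 0.1227] F [-0.2  0.7 -2.3] gap 0.0242 j6 1.82
scene fit [0.5862 0.1263] dx_plate,dy_plate mm [-1.62 -1.82] cost 34.1 area 656
top fit [0.6038 0.0828] dx_plate,dy_plate mm [ 23.05 -41.73] cost 0.0 area 0
top fit [0.5883 0.1265] dx_plate,dy_plate mm [ 0.45 -1.21] cost 39.2 area 835
top fit [0.5871 0.1197] dx_plate,dy_plate mm [ 0.32 -8.13] cost 807.9 area 835
scene fit [0.5853 0.1262] dx_plate,dy_plate mm [-1.06 -1.95] cost 25.5 area 689
top fit [0.6024 0.0829] dx_plate,dy_plate mm [ 23.05 -41.73] cost 0.0 area 0
top fit [0.5861 0.1255] dx_plate,dy_plate mm [-0.17 -2.44] cost 37.5 area 876
top fit [0.5856 0.1204] dx_plate,dy_plate mm [ 0.19 -7.57] cost 773.9 area 876
8.48 [0.5864 0.128  0.1205] F [-0.3 -0.7 -4.2] gap 0.0241 j6 1.82
```

```bash
python3 -c "
from h import *
st();mv(.5895,.1402,.085,80.37)
"
```

```text
8.48 [0.5864 0.128  0.1205] F [-0.3 -0.7 -4.2] gap 0.0241 j6 1.82
[1.26 0.1  3.55] [-0.01  0.01  0.  ] n [0.9]
```

Call:
{"api": "send_rows", "payload": {
  "series": [0.6,0,0.5,0,0,0,0.1,1.2,0,1,0,0,0,0.1,1.2,0,2,0,0,0,0.1,1.2,0,3,0,0,0,0.1,1.2,0,3.5,0,0,0,0.1,1.2,0,3.5,0,0,0,0.1,1.2,0,3.5,0,0,0,0.1]
}}

```text
clock: 9.07
tcp_pos: [0.5878, 0.1396, 0.0846]
orientation: [-0.0, 0.764, 0.645, -0.001]
wrist_force: [0.3, 0.6, -4.0]
finger_gap: 0.0241
```

```bash
python3 -c "
from h import *
for i in range(5): read_camera('top');st()
mv(.5895,.1402,.079,80.37)
"
```

```text
9.12 [0.5883 0.1397 0.0853] F [ 0.4 -0.2 -3.5] gap 0.0242 j6 1.84
9.17 [0.5887 0.1397 0.0857] F [ 0.6 -0.7 -2.6] gap 0.0245 j6 1.84
9.22 [0.5889 0.1397 0.086 ] F [-0.2  1.1 -3.7] gap 0.0241 j6 1.84
9.27 [0.589  0.1397 0.0861] F [-0.5 -0.1 -3.1] gap 0.0236 j6 1.84
9.32 [0.589  0.1397 0.0861] F [-0.4  0.8 -2.3] gap 0.0241 j6 1.84
[0.05 0.04 0.71] [ 0.06 -0.01 -0.01] n [0.2]
```

Call:
{"api": "send_rows", "payload": {
  "series": [0,0,0.2,0,0,0,0.1,0,0,0.4,0,0,0,0.1,0,0,0.6,0,0,0,0.1,0,0,0.8,0,0,0,0.1,0,0,0.8,0,0,0,0.1,0,0,0.8,0,0,0,0.1]
}}

```text
clock: 9.82
tcp_pos: [0.5884, 0.1398, 0.0773]
orientation: [-0.0, 0.764, 0.645, -0.0]
wrist_force: [0.0, 0.6, -3.2]
finger_gap: 0.0242
```

```bash
python3 -c "
from h import *
for i in range(3): read_camera('top');st()
"
```

```text
9.87 [0.5884 0.1398 0.0774] F [-0.1  0.1 -3.5] gap 0.024 j6 1.84
9.92 [0.5884 0.1398 0.0775] F [ 0.2  0.6 -3.3] gap 0.0244 j6 1.84
9.97 [0.5884 0.1398 0.0775] F [ 0.9  0.5 -2.9] gap 0.024 j6 1.84
```

Close to contact; step down 1 mm per row a bit more.

Call:
{"api": "send_rows", "payload": {
  "series": [0,0,0.1,0,0,0,0.1,0,0,0.1,0,0,0,0.1,0,0,0.2,0,0,0,0.1,0,0,0.2,0,0,0,0.1]
}}

```text
clock: 10.3
tcp_pos: [0.5887, 0.1398, 0.077]
orientation: [0.0, 0.764, 0.645, 0.001]
wrist_force: [-3.3, -0.3, 6.8]
finger_gap: 0.024
```

Call:
{"api": "send_rows", "payload": {
  "series": [-0.1,0,0,0,0,0,0.1,-0.2,0,0,0,0,0,0.1,-0.3,0,0,0,0,0,0.1,-0.4,0,0,0,0,0,0.1,-0.5,0,0,0,0,0,0.1,-0.5,0,0,0,0,0,0.1]
}}

```text
clock: 10.8
tcp_pos: [0.5891, 0.1357, 0.0769]
orientation: [0.0, 0.764, 0.645, 0.002]
wrist_force: [0.5, 3.6, 5.6]
finger_gap: 0.0241
```

Call:
{"api": "send_rows", "payload": {
  "series": [-0.1,0,0,0,0,0,0.1,-0.1,0,0,0,0,0,0.1]
}}

```text
clock: 10.97
tcp_pos: [0.5889, 0.1345, 0.0767]
orientation: [0.001, 0.764, 0.645, 0.002]
wrist_force: [0.3, 3.8, 4.4]
finger_gap: 0.0245
```

Call:
{"api": "send_rows", "payload": {
  "series": [-0.1,0,0,0,0,0,0.1,-0.1,0,0,0,0,0,0.1]
}}

```text
clock: 11.13
tcp_pos: [0.587, 0.1321, 0.0748]
orientation: [0.0, 0.764, 0.645, -0.001]
wrist_force: [2.9, 0.8, -2.5]
finger_gap: 0.024
```

Call:
{"api": "send_rows", "payload": {
  "series": [-0.1,0,0,0,0,0,0.1,-0.1,0,0,0,0,0,0.1]
}}

```text
clock: 11.3
tcp_pos: [0.587, 0.1315, 0.0746]
orientation: [-0.0, 0.764, 0.645, -0.0]
wrist_force: [2.5, 1.4, -4.3]
finger_gap: 0.0239
```

Call:
{"api": "send_rows", "payload": {
  "series": [0,0,0.2,0,0,0,0.1,0,0,0.3,0,0,0,0.1,0,0,0.4,0,0,0,0.1,0,0,0.5,0,0,0,0.1,0,0,0.5,0,0,0,0.1]
}}

```text
clock: 11.72
tcp_pos: [0.5871, 0.1317, 0.0702]
orientation: [0.0, 0.764, 0.645, -0.0]
wrist_force: [2.8, -0.5, -3.6]
finger_gap: 0.0244
```

Call:
{"api": "send_rows", "payload": {
  "series": [0,0,0.1,0,0,0,0.1,0,0,0.2,0,0,0,0.1,0,0,0.2,0,0,0,0.1,0,0,0.2,0,0,0,0.1]
}}

```text
clock: 12.05
tcp_pos: [0.5871, 0.1319, 0.0686]
orientation: [0.0, 0.764, 0.645, -0.0]
wrist_force: [1.8, 0.8, -1.0]
finger_gap: 0.024
```

Call:
{"api": "send_rows", "payload": {
  "series": [0,0,0.1,0,0,0,0.1,0,0,0.1,0,0,0,0.1,0,0,0.1,0,0,0,0.1]
}}

```text
clock: 12.3
tcp_pos: [0.5872, 0.1319, 0.0686]
orientation: [0.0, 0.764, 0.645, 0.0]
wrist_force: [-1.4, 0.3, 5.9]
finger_gap: 0.0243
```

Call:
{"api": "send_rows", "payload": {
  "series": [0,0,-0.1,0,0,0,0.1,0,0,-0.1,0,0,0,0.6,0,0,-0.1,0,0,0,0.6,0,0,-0.1,0,0,0,0.6,0,0,-0.1,0,0,0,0.6,0,0,-3,0,0,0,0.6,0,0,-6,0,0,0,0.6,0,0,-10,0,0,0,0.6,0,0,-14,0,0,0,0.6,0,0,-14,0,0,0,0.6]
}}

```text
clock: 13.13
tcp_pos: [0.591, 0.1323, 0.2164]
orientation: [0.004, 0.764, 0.645, 0.005]
wrist_force: [1.3, -0.5, 1.6]
finger_gap: 0.0515
```

```bash
python3 -c "
from h import *
read_camera('scene');read_camera('top');st()
p=np.array([.5869,.1315])-.0019*np.array([.167,.986])
for c in('scene','top'):
  roifit(c,.062,p,-.168,.018,(1,-1) if c=='scene' else (-1,));
  roifit(c,.062,p,-.168,.0,(1,-1))
  m=silhouettes(c,'tube_plate')[0]; print(m['p'],fit({c:m['pixels'].astype(np.float32)},[b+[0,0,.062] for b in PLATE],[*p,-.168]))
mv(.371,.209,.24,80.4)
"
```

```text
13.23 [0.5886 0.132  0.2098] F [ 0.9  0.4 -1.3] gap 0.0512 j6 1.83
scene fit [0.5862 0.1306] dx_plate,dy_plate mm [-0.55  0.87] cost 175.8 area 1871
scene fit [0.5862 0.1306] dx_plate,dy_plate mm [-0.53  0.87] cost 276.4 area 2660
0.56 (array([ 0.58571966,  0.13078077, -0.16970404]), np.float64(0.03645056486129761))
top fit [0.5864 0.1304] dx_plate,dy_plate mm [-0.28  0.77] cost 36.4 area 979
top fit [0.5865 0.1281] dx_plate,dy_plate mm [ 0.17 -1.49] cost 491.3 area 2277
0.8 (array([ 0.58637747,  0.12564955, -0.1707254 ]), np.float64(0.17786884307861328))
[  4.01 -22.52  -3.36] [-0.17  0.05 -0.03] n [5.5]
```

```bash
python3 -c "
from h import *
for z in(.05,.06,.07,.08): print(z,pix('scene',[.4446,-.1931,z]))
mv(.370,.2095,.18,80.4)
"
```

```text
0.05 [[413.01143097 192.9135118 ]]
0.06 [[413.75224037 189.05900462]]
0.07 [[414.5022102  185.15005772]]
0.08 [[415.2614657  181.18570781]]
[  4.05 -22.61   2.64] [-0.17  0.05 -0.03] n [5.5]
```

Call:
{"api": "send_rows", "payload": {
  "series": [0.7,-3.7,0,0,0,0,0.6,1.4,-7.4,0,0,0,0,0.6,2.1,-11,0,0,0,0,0.6,2.8,-15,0,0,0,0,0.6,3.5,-18.7,0,0,0,0,0.6,4,-21,1,0,0,0,0.6,4.1,-22.6,2,0,0,0,0.6,4.1,-22.6,3,0,0,0,0.6,4.1,-22.6,3,0,0,0,0.6,4.1,-22.6,3,0,0,0,0.6]
}}

```text
clock: 14.37
tcp_pos: [0.3714, 0.2099, 0.1769]
orientation: [-0.0, 0.764, 0.645, -0.001]
wrist_force: [-0.6, -0.9, 0.2]
finger_gap: 0.0512
```

```bash
python3 -c "
from h import *
for i in range(3): read_camera('top');st()
P={}
for c in('top','scene'):
    h=cv2.cvtColor(read_camera(c),cv2.COLOR_BGR2HSV);m=cv2.inRange(h,(18,110,90),(32,255,255))
    roi=np.zeros_like(m);(r0,r1,c0,c1)=(285,305,215,240) if c=='top' else (295,325,275,300);roi[r0:r1,c0:c1]=m[r0:r1,c0:c1]
    v,u=np.nonzero(roi);print(c,len(u), (u.mean(),v.mean()) if len(u) else 0)
mv(.370,.2095,.09,80.4)
"
```

```text
14.42 [0.3721 0.2099 0.1774] F [ 0.2  0.1 -0.2] gap 0.0512 j6 2.07
14.47 [0.3725 0.21   0.1776] F [-0.3  0.3 -1.1] gap 0.0514 j6 2.07
14.52 [0.3726 0.21   0.1778] F [-0.9 -0.3  0.1] gap 0.051 j6 2.07
top 63 (np.float64(225.74603174603175), np.float64(295.55555555555554))
scene 146 (np.float64(286.6986301369863), np.float64(308.93150684931504))
[-0.09 -0.23  8.78] [ 0.03 -0.01 -0.09] n [2.1]
```

Call:
{"api": "send_rows", "payload": {
  "series": [0,-0.2,2.5,0,0,0,0.6,-0.1,-0.2,5,0,0,0,0.6,-0.1,-0.2,7.5,0,0,0,0.6,-0.1,-0.2,9.1,0,0,0,0.6,-0.1,-0.2,9.1,0,0,0,0.6,-0.1,-0.2,9.1,0,0,0,0.6,-0.1,-0.2,9.1,0,0,0,0.4],
  "newtons": 20
}}

```text
clock: 15.2
tcp_pos: [0.3702, 0.2097, 0.0876]
orientation: [0.0, 0.764, 0.645, 0.001]
wrist_force: [-0.1, -0.3, 1.4]
finger_gap: 0.0405
```

Call:
{"api": "send_rows", "payload": {
  "series": [0,0,0,0,0,0,0.1,0,0,0,0,0,0,0.1,0,0,0,0,0,0,0.05,0,0,0,0,0,0,0.05,0,0,0,0,0,0,0.05,0,0,0,0,0,0,0.05]
}}

```text
clock: 15.7
tcp_pos: [0.3701, 0.2098, 0.0875]
orientation: [0.001, 0.764, 0.645, 0.001]
wrist_force: [-0.4, -0.3, 6.7]
finger_gap: 0.0146
```

Call:
{"api": "send_rows", "payload": {
  "series": [0,0,-0.5,0,0,0,0.05,0,0,-1.5,0,0,0,0.05,0,0,-3,0,0,0,0.05,0,0,-4.5,0,0,0,0.05,0,0,-6,0,0,0,0.05,0,0,-8,0,0,0,0.05,0,0,-10,0,0,0,0.05,0,0,-11.2,0,0,0,0.05,0,0,-11.2,0,0,0,0.05],
  "newtons": 30
}}

```text
clock: 16.45
tcp_pos: [0.3704, 0.21, 0.2011]
orientation: [0.001, 0.764, 0.645, 0.002]
wrist_force: [0.0, 0.3, -0.8]
finger_gap: 0.0137
```

```bash
python3 -c "
from h import *
for i in range(3): g=read_camera('scene');t=read_camera('top');st()
p=get_state()['tcp_pos']
q=pix('scene',p)[0];q2=pix('top',p)[0];print(q,q2)
a=cv2.resize(g[int(q[1])-60:int(q[1])+60,int(q[0])-60:int(q[0])+60],(480,480),interpolation=cv2.INTER_CUBIC)
b=cv2.resize(g[195:275,185:285],(320,256),interpolation=cv2.INTER_CUBIC)
W=np.zeros((480,800,3),np.uint8);W[:,:480]=a;W[:256,480:]=b
tt=t[int(q2[1])-30:int(q2[1])+30,int(q2[0])-40:int(q2[0])+40];tt=cv2.resize(tt,(298,224));W[256:480,480:778]=tt
cv2.imwrite('pics/v12.png',W)
"
```

```text
16.55 [0.369  0.2095 0.1984] F [-0.2  0.3 -0.4] gap 0.014 j6 2.07
16.65 [0.3682 0.2093 0.1974] F [ 0.2 -0.3 -0.4] gap 0.0142 j6 2.07
16.75 [0.3682 0.2092 0.1973] F [-0.2  0.4 -0.7] gap 0.0138 j6 2.07
[285.63788656 270.06061846] [214.12739469 297.40638055]
```

View pics/v12.png

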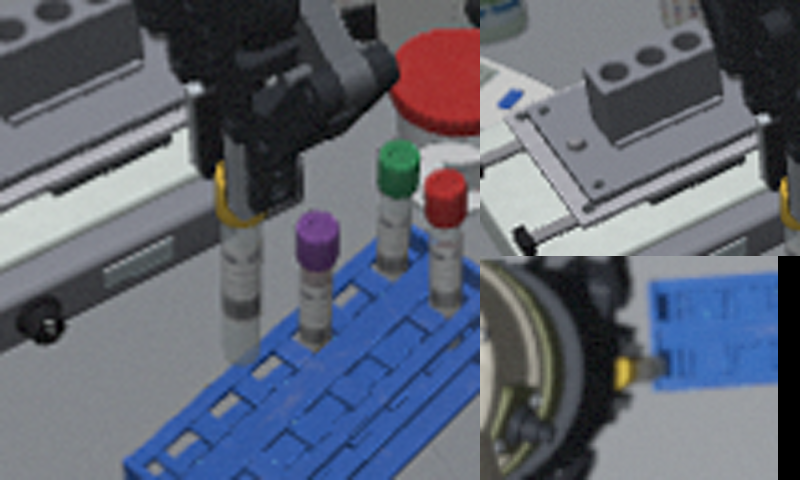

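```bash
python3 -c "
from h import *
print(pix('scene',[[.3685,.2095,.1438],[.3685,.2095,.2158]]))
print(onz('scene',[(284.5,299.5)],.146),onz('scene',[(285,265)],.2158))
# colour rows near tube bottom
g=read_camera('scene').astype(int).sum(2)
for r in range(285,305,2): print(r,g[r,272:298])
mv(.5872,.132,.255,80.4)
"
```

```text
[[286.75313742 295.77788699]
 [284.79591094 260.44279254]]
[[0.3645136  0.21705439 0.146     ]] [[0.36256966 0.21442413 0.2158    ]]
285 [405 404 397 404 400 403 407 412 335 230 225 238 254 249 222 217 176 134
 326 407 400 408 397 402 399 400]
287 [403 401 398 397 395 404 408 407 358 246 210 209 173 164 172 186 147 155
 336 397 398 402 399 402 398 400]
289 [404 403 389 400 403 403 400 401 373 334 286 241 194 184 185 214 243 267
 356 397 409 401 404 389 347 309]
291 [401 410 401 397 402 397 399 403 380 353 358 359 348 347 331 326 329 296
 365 400 402 372 331 296 295 302]
293 [400 406 403 404 402 401 399 404 372 342 354 343 345 337 332 327 320 301
 389 374 318 304 300 298 298 256]
295 [402 400 399 401 398 406 402 401 383 355 347 352 347 332 337 331 324 301
 315 297 298 302 283 284 289 309]
297 [407 403 402 401 401 400 402 406 358 337 344 349 337 343 339 312 291 276
 307 315 278 221 305 322 327 327]
299 [399 399 401 405 401 401 401 405 401 365 345 355 333 311 304 301 290 287
 253 174 311 390 266 221 323 329]
301 [394 406 401 399 406 401 406 404 405 411 366 305 282 282 292 309 239 198
 378 408 414 419 364 317 281 205]
303 [406 405 408 400 406 401 402 398 376 329 304 309 310 316 293 257 385 410
 406 392 339 307 308 315 310 249]
[-3.96 22.86 -5.79] [-0.1   0.06 -0.03] n [5.7]
```

```bash
python3 -c "
from h import *
mv(.587,.130,.21,80.4)"
```

```text
[-4.16 22.88 -1.29] [-0.1   0.06 -0.03] n [5.6]
```

Call:
{"api": "send_rows", "payload": {
  "series": [0,1,-2,0,0,0,0.05,-0.8,4.5,-3,0,0,0,0.05,-1.5,8.5,-3,0,0,0,0.05,-2.2,12.5,-3,0,0,0,0.05,-3,16.5,-3,0,0,0,0.05,-3.6,20,-3,0,0,0,0.05,-4.2,22.9,-2.3,0,0,0,0.05,-4.2,22.9,-1.3,0,0,0,0.05,-4.2,22.9,-1.3,0,0,0,0.05,-4.2,22.9,-1.3,0,0,0,0.05]
}}

```text
clock: 17.63
tcp_pos: [0.5862, 0.1297, 0.2099]
orientation: [-0.001, 0.764, 0.645, -0.002]
wrist_force: [-0.1, 0.8, 0.9]
finger_gap: 0.0142
```

```bash
python3 -c "
from h import *
for i in range(6): g=read_camera('scene');
st()
p=get_state()['tcp_pos'];np.set_printoptions(linewidth=220)
a=np.array([p[0],p[1],0]);print('tool axis px',pix('scene',[a+[0,0,p[2]+z] for z in(.0105,-.02,-.0535,-.0615)]))
print('socket px',pix('scene',[[.5858,.1308,.108]]))
q=pix('scene',a+[0,0,p[2]-.05])[0];u=int(q[0]);v=int(q[1])
g=g.astype(int).sum(2);print(u-14,u+14)
for r in range(v-26,v+16,2): print(r,g[r,u-14:u+14])
for n in('sample_tube',):
  for k in silhouettes('scene',n)[:3]: print(k['p'],k['box'])
"
```

```text
17.93 [0.5874 0.1304 0.2126] F [ 0.3  0.4 -0.5] gap 0.0141 j6 1.82
tool axis px [[229.78911465 156.27894886]
 [231.89424647 171.83215819]
 [234.10528634 188.00194549]
 [234.61813284 191.72900643]]
socket px [[237.66247778 211.54045969]]
219 247
160 [234 230 238 240 230 234 230 330 377 378 363 334 331 326 308 313 424 412 355 306 309 288 313 310 313 321 316 309]
162 [241 231 230 237 236 236 229 363 383 380 366 344 332 315 270 270 415 363 320 316 290 267 318 318 322 319 321 314]
164 [226 234 259 250 271 425 424 346 267 298 357 336 276 228 213 274 414 334 322 317 311 321 316 340 342 327 332 319]
166 [430 426 416 412 412 414 409 359 369 361 345 326 326 313 303 296 368 321 206 318 315 312 315 316 305 318 318 306]
168 [410 411 409 411 408 408 417 413 352 363 340 335 313 309 281 282 358 384 174 188 182 208 247 284 295 280 279 281]
170 [411 417 413 416 418 408 408 405 339 356 359 348 333 307 298 282 359 405 304 162 190 192 183 197 195 191 185 191]
172 [407 410 403 406 411 411 415 402 347 365 358 354 328 311 301 280 326 424 382 279 213 186 165 162 166 164 182 167]
174 [403 413 411 406 410 415 
[... 953 characters left out ...]
19 404 371 345 342 337 330 322 325 380 411 416 402 356 327 347 367 330 287 321]
192 [414 412 411 407 417 412 412 411 409 420 410 415 387 375 378 400 412 414 416 413 416 382 305 319 367 345 290 304]
194 [408 405 411 416 408 413 413 412 412 415 415 415 411 412 407 414 418 404 414 409 418 389 331 335 360 371 321 316]
196 [411 412 414 412 414 410 414 415 415 407 407 416 409 409 412 412 409 410 414 415 415 389 341 328 351 367 326 304]
198 [416 417 416 409 410 411 418 412 408 414 410 414 413 409 411 407 409 410 417 413 414 410 363 310 326 374 337 285]
200 [403 407 416 407 416 415 413 409 416 411 415 412 406 418 408 414 415 416 411 410 415 414 371 308 321 358 354 305]
0.63 [226.0, 149.5, 9.5, 43.4]
```

Call:
{"api": "send_rows", "payload": {
  "series": [0,0,0,0,-3,0,0.05,0,0,0,0,-3,0,0.05,0,0,0,0,-3,0,0.05,0,0,0,0,-3,0,0.05]
}}

```text
clock: 18.32
tcp_pos: [0.5878, 0.1301, 0.2117]
orientation: [0.017, 0.764, 0.645, -0.02]
wrist_force: [-0.9, 0.1, -0.3]
finger_gap: 0.0138
```

```bash
cat > m.py <<'E'
from h import *
G=np.mean([read_camera('scene').astype(float).sum(2) for _ in range(4)],0);st()
z=get_state()['tcp_pos'][2]
import sys
r0=int(sys.argv[1]);ref=np.array([pix('scene',[.5858,.1308,z-k])[0] for k in(.0,.02,.04,.06)])
for r in range(r0,r0+26,3):
    w=G[r,212:252];u=np.interp(r,ref[:,1],ref[:,0]);
    d=np.gradient(w);L=slice(8,20);R_=slice(20,29)
    sub=lambda s,sg:(np.clip(sg*d[s],12,None)-12)@np.arange(40)[s]/max((np.clip(sg*d[s],12,None)-12).sum(),1)
    a,b=212+sub(L,-1),212+sub(R_,1);print(r,round(a,1),round(b,1),"mid",round((a+b)/2,2),"socket axis u",round(u,2))
print(G[r0+14:r0+40:1,232].astype(int));print(ref)
E
python3 m.py 166
```

```text
18.52 [0.5878 0.1295 0.2116] F [0.3 0.2 0.3] gap 0.0139 j6 1.85
166 226.6 237.9 mid 232.28 socket axis u 231.43
169 226.7 235.0 mid 230.84 socket axis u 231.83
172 227.4 235.8 mid 231.58 socket axis u 232.24
175 227.8 236.0 mid 231.9 socket axis u 232.65
178 228.7 236.3 mid 232.46 socket axis u 233.05
181 228.7 236.8 mid 232.75 socket axis u 233.46
184 229.5 237.2 mid 233.36 socket axis u 233.87
187 229.7 237.6 mid 233.62 socket axis u 234.28
190 230.7 237.1 mid 233.89 socket axis u 234.69
[283 341 345 343 341 341 339 338 339 337 329 368 413 415 415 414 415 413
 415 414 416 410 414 415 412 414]
[[230.9940201  162.79237482]
 [232.35777747 172.88507491]
 [233.6838254  182.6363022 ]
 [234.97317505 192.0602602 ]]
```

Call:
{"api": "send_rows", "payload": {
  "series": [-0.1,-0.1,0,0,0,0,0.05,-0.05,-0.1,1,0,0,0,0.05,0,-0.1,2,0,0,0,0.05,0.05,-0.1,3,0,0,0,0.05,0.08,-0.1,3.5,0,0,0,0.05,0.08,-0.1,3.5,0,0,0,0.05,0.08,-0.1,3.5,0,0,0,0.05]
}}

```text
clock: 19.1
tcp_pos: [0.5861, 0.1289, 0.1757]
orientation: [0.017, 0.764, 0.645, -0.021]
wrist_force: [-0.7, -0.3, 0.0]
finger_gap: 0.0139
```

```bash
python3 m.py 184
```

```text
19.3 [0.5871 0.129  0.1771] F [-0.3 -0.2  0. ] gap 0.014 j6 1.85
184 229.7 237.9 mid 233.8 socket axis u 233.87
187 230.3 238.5 mid 234.41 socket axis u 234.28
190 230.5 239.0 mid 234.73 socket axis u 234.69
193 230.9 238.9 mid 234.91 socket axis u 235.1
196 231.0 238.9 mid 234.94 socket axis u 235.52
199 212.0 239.9 mid 225.96 socket axis u 235.93
202 212.0 240.0 mid 226.0 socket axis u 236.34
205 212.0 240.0 mid 226.0 socket axis u 236.76
208 212.0 212.0 mid 212.0 socket axis u 237.12
[398 402 404 403 408 415 422 423 421 420 422 426 430 426 424 427 436 426
 416 421 434 443 334 207 179 183]
[[233.32387429 179.99535038]
 [234.62318559 189.50767334]
 [235.88654825 198.70270226]
 [237.11500708 207.59371522]]
```

```bash
python3 -c "
from h import *
np.set_printoptions(linewidth=220)
g=read_camera('scene').astype(int).sum(2);st()
for r in range(180,222,2): print(r,g[r,222:250])
for k in silhouettes('scene','sample_tube')[:3]: print(k['p'],k['box'])
"
```

```text
19.35 [0.587  0.129  0.1771] F [0.8 1.3 0.1] gap 0.014 j6 1.85
180 [417 417 420 413 418 417 410 374 341 358 364 344 331 306 258 292 383 347 329 330 303 270 252 237 223 217 225 234]
182 [410 413 418 412 418 419 425 397 281 259 307 333 290 238 237 280 350 369 362 378 374 364 359 372 366 365 355 343]
184 [413 421 417 412 417 420 424 410 364 356 355 347 334 330 312 279 348 401 340 347 349 361 352 369 367 357 353 348]
186 [420 418 414 421 418 416 422 418 374 349 346 329 328 328 315 284 332 387 364 366 360 348 332 333 340 345 353 344]
188 [420 410 419 417 424 420 417 416 398 337 337 336 320 307 300 295 314 365 362 357 363 371 372 367 362 357 357 354]
190 [425 419 421 420 413 420 420 419 404 341 334 340 344 323 311 295 264 340 372 327 347 376 336 295 325 348 361 327]
192 [414 419 418 424 421 418 418 419 417 352 213 239 237 221 193 176 155 325 401 307 320 367 348 298 309 351 358 342]
194 [423 423 412 416 416 410 417 415 431 385 253 189 190 161 175 192 167 294 368 353 337 365 376 325 312 345 356 345]
196 [423 422 412 421 412 421 417 414 425 406 339 287 272 252 260 286 287 322 363 349 328 350 
[... 772 characters left out ...]
9 431 428 424 371 297 240 227 222 217 249 291 373 430 426 405 349 253 222 227]
212 [419 418 430 422 429 434 426 429 433 431 423 342 196 171 182 188 187 198 197 194 237 384 430 426 432 441 448 454]
214 [424 406 374 340 335 322 316 347 396 427 437 397 288 175 174 178 186 190 186 258 378 433 445 396 326 250 233 203]
216 [340 204 163 181 177 198 191 190 209 318 418 436 436 421 409 408 406 424 395 366 338 261 203 174 174 176 183 188]
218 [290 151 170 181 189 190 196 192 218 348 434 432 442 448 407 335 268 200 172 182 172 185 187 180 191 183 181 191]
220 [427 379 343 299 269 293 352 393 427 418 334 268 227 204 172 181 180 191 190 188 184 195 176 190 188 186 187 188]
0.72 [228.2, 171.8, 14.3, 34.3]
```

Call:
{"api": "send_rows", "payload": {
  "series": [0.02,0,0.4,0,0,0,0.05,0.04,0,0.8,0,0,0,0.05,0.06,0,1.2,0,0,0,0.05,0.08,0,1.6,0,0,0,0.05,0.1,0,2,0,0,0,0.05,0.1,0,2,0,0,0,0.05]
}}

```text
clock: 19.9
tcp_pos: [0.5859, 0.1288, 0.1552]
orientation: [0.016, 0.764, 0.645, -0.021]
wrist_force: [0.1, 0.5, -1.2]
finger_gap: 0.0138
```

Call:
{"api": "send_rows", "payload": {
  "series": [0.02,0,0.4,0,0,0,0.05,0.04,0,0.8,0,0,0,0.05,0.06,0,1.2,0,0,0,0.05,0.08,0,1.6,0,0,0,0.05,0.1,0,2,0,0,0,0.05,0.1,0,2,0,0,0,0.05]
}}

```text
clock: 20.4
tcp_pos: [0.586, 0.1288, 0.1353]
orientation: [0.016, 0.764, 0.645, -0.021]
wrist_force: [0.2, 1.0, -0.2]
finger_gap: 0.014
```

Call:
{"api": "send_rows", "payload": {
  "series": [0.01,0,0.2,0,0,0,0.05,0.02,0,0.4,0,0,0,0.05,0.02,0,0.4,0,0,0,0.05]
}}

```text
clock: 20.65
tcp_pos: [0.5865, 0.1288, 0.1322]
orientation: [0.017, 0.764, 0.645, -0.02]
wrist_force: [0.1, -0.1, -0.8]
finger_gap: 0.0142
```

Call:
{"api": "send_rows", "payload": {
  "series": [0.01,0,0.15,0,0,0,0.05,0.02,0,0.3,0,0,0,0.05,0.02,0,0.3,0,0,0,0.05]
}}

```text
clock: 20.9
tcp_pos: [0.5865, 0.1289, 0.1292]
orientation: [0.017, 0.764, 0.645, -0.02]
wrist_force: [0.6, 0.4, -1.1]
finger_gap: 0.0142
```

Call:
{"api": "send_rows", "payload": {
  "series": [0.01,0,0.15,0,0,0,0.05,0.02,0,0.3,0,0,0,0.05,0.02,0,0.3,0,0,0,0.05]
}}

```text
clock: 21.15
tcp_pos: [0.5865, 0.1289, 0.1261]
orientation: [0.017, 0.764, 0.645, -0.02]
wrist_force: [0.4, 0.4, -0.4]
finger_gap: 0.0145
```

Call:
{"api": "send_rows", "payload": {
  "series": [0.01,0,0.1,0,0,0,0.05,0.01,0,0.2,0,0,0,0.05,0.01,0,0.2,0,0,0,0.05]
}}

```text
clock: 21.4
tcp_pos: [0.5865, 0.1289, 0.1242]
orientation: [0.017, 0.764, 0.645, -0.02]
wrist_force: [0.1, -1.0, 0.2]
finger_gap: 0.0138
```

Call:
{"api": "send_rows", "payload": {
  "series": [0.01,0,0.1,0,0,0,0.05,0.01,0,0.2,0,0,0,0.05,0.01,0,0.2,0,0,0,0.05]
}}

```text
clock: 21.65
tcp_pos: [0.5866, 0.1289, 0.1223]
orientation: [0.017, 0.764, 0.645, -0.02]
wrist_force: [-0.7, -0.0, -0.1]
finger_gap: 0.014
```

Call:
{"api": "send_rows", "payload": {
  "series": [0.01,0,0.1,0,0,0,0.05,0.01,0,0.2,0,0,0,0.05,0.01,0,0.2,0,0,0,0.05]
}}

```text
clock: 21.9
tcp_pos: [0.5876, 0.129, 0.1218]
orientation: [0.018, 0.764, 0.645, -0.019]
wrist_force: [-0.5, 0.0, 6.0]
finger_gap: 0.0138
```

```bash
python3 -c "
from h import *
for i in range(3):
  read_camera('scene');st()
# yellow cap ring
h=cv2.cvtColor(read_camera('scene'),cv2.COLOR_BGR2HSV);m=cv2.inRange(h,(18,110,90),(32,255,255));m[:, :215]=0;m[:,260:]=0;m[:120]=0;m[230:]=0
v,u=np.nonzero(m);print(len(u),u.min(),u.max(),v.min(),v.max())
print('cap bottom expected when home',pix('scene',[[.5858,.1308,.068+.072],[.5858,.1308,.158]]))
for k in silhouettes('scene','sample_tube')[:3]: print(k['p'],k['box'])
"
```

```text
21.95 [0.5875 0.129  0.1218] F [-0.8  0.6  6.4] gap 0.0139 j6 1.85
22.0 [0.5875 0.129  0.1218] F [-0.9  0.9  5.4] gap 0.0138 j6 1.85
22.05 [0.5875 0.1289 0.1219] F [-0.3  0.4  6.4] gap 0.014 j6 1.85
19 230 239 191 200
cap bottom expected when home [[235.70533075 197.3869907 ]
 [234.5652729  189.08490339]]
0.47 [233.3, 197.5, 7.5, 16.4]
```

Call:
{"api": "send_rows", "payload": {
  "series": [0,0,-0.1,0,0,0,0.05,0,0,-0.1,0,0,0,0.2,0,0,-0.1,0,0,0,0.5,0,0,-0.1,0,0,0,0.5,0,0,-0.1,0,0,0,0.5,0,0,-0.1,0,0,0,0.5]
}}

```text
clock: 22.65
tcp_pos: [0.5865, 0.1289, 0.1211]
orientation: [0.017, 0.764, 0.645, -0.02]
wrist_force: [-0.6, -0.0, -0.0]
finger_gap: 0.0426
```

Call:
{"api": "send_rows", "payload": {
  "series": [-0.05,0,-1,0,0,0,0.5,-0.15,0,-3,0,0,0,0.5,-0.3,0,-6,0,0,0,0.5,-0.5,0,-9,0,0,0,0.5,-0.6,-3,-11,0,0,0,0.5,-0.6,-7,-11,0,0,0,0.5,-0.6,-11,-11,0,0,0,0.5,-0.6,-15,-11,0,0,0,0.5,-0.6,-15,-11,0,0,0,0.5]
}}

```text
clock: 23.4
tcp_pos: [0.4307, 0.1542, 0.2322]
orientation: [0.015, 0.763, 0.646, -0.022]
wrist_force: [-0.5, 0.4, -0.9]
finger_gap: 0.0428
```

```bash
python3 -c "
from h import *
g=read_camera('scene');t=read_camera('top');st();cv2.imwrite('pics/end.png',g)
for c,im,R_ in(('scene',g,(120,230,205,265)),('top',t,(120,230,240,320))):
  h=cv2.cvtColor(im,cv2.COLOR_BGR2HSV);m=cv2.inRange(h,(18,110,90),(32,255,255));r=np.zeros_like(m);r[R_[0]:R_[1],R_[2]:R_[3]]=m[R_[0]:R_[1],R_[2]:R_[3]]
  v,u=np.nonzero(r);print(c,len(u),(u.mean(),v.mean(),v.min(),v.max()) if len(u) else '')
  print(' expect cap mid/top',pix(c,[[.5858,.1308,.149],[.5864,.1304,.158]]))
  for k in silhouettes(c,'tube_plate')[:1]: mm=k['pixels'].astype(np.float32);print(' plate',k['p'],fit({c:mm},[b+[0,0,.062] for b in PLATE],[.586,.1305,-.168]))
  for k in silhouettes(c,'sample_tube')[:4]: print(' tube',k['p'],k['box'])
  for k in silhouettes(c,'specimen_cup')[:1]: print(' cup',k['p'],k['box'])
"
```

```text
23.5 [0.4377 0.1541 0.2329] F [0.1 0.1 0.3] gap 0.0433 j6 1.94
scene 107 (np.float64(237.44859813084113), np.float64(192.99065420560748), np.int64(187), np.int64(200))
 expect cap mid/top [[235.13889899 193.26751855]
 [234.53821448 188.8119538 ]]
 plate 0.87 (array([ 0.58527432,  0.13096199, -0.15906688]), np.float64(0.05393248796463013))
 tube 0.61 [235.5, 188.9, 6.6, 23.8]
 cup 0.61 [319.1, 215.2, 37.7, 51.5]
top 69 (np.float64(273.94202898550725), np.float64(175.46376811594203), np.int64(171), np.int64(180))
 expect cap mid/top [[271.71381923 175.03001719]
 [271.25985852 173.37754726]]
 plate 0.98 (array([ 0.58729995,  0.13089244, -0.17000044]), np.float64(0.07543355226516724))
 tube 0.4 [270.4, 169.3, 10.6, 18.5]
 cup 0.68 [325.0, 235.2, 35.1, 31.6]
```

```bash
python3 -c "
from workcell import *
print(hand_in(), get_state()['clock'])"
```

```text
the job is handed in; nothing more can be done
the job is handed in; nothing more can be done
```

The plate is on the shaker's table over both pins, and the yellow-capped tube stands in the plate's middle socket. I handed the job in at about 24 s, with the gripper open and clear of everything.

**Plate:** I laid it on the pin tips with about 10 N and slid it along the stroke until it dropped. It came down 8.4 mm against the pins' 8.5 mm, met firm contact there, and I let go. The largest wrist force I read on the shaker was about 7 N. After release both cameras fitted it flat at the home position, agreeing with each other to 2 mm and with the pins' direction to about 0.5°.

**Tube:** it hung about 3° off vertical in the grip, so I tilted the tool to match. It went in without resistance and touched the socket floor at the expected height. The final cap height matches a fully seated tube.

**Checks that disagreed or were not made:**
- **Tube lean:** the released cap sits about 2 pixels (roughly 4 mm) off the socket's axis in both cameras. I take that as the tube leaning within the socket's slack.
- **Finger height:** in the pictures the fingertips looked 13 to 30 mm higher than the tool frame says. I allowed for this and relied on force and finger opening for both grips.
- **Last look:** I had used up the 12 viewed pictures, so the final check was by measurement only. The cup's final detection was where it started. I did not measure the other three tubes again.

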